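Push the tub home in the label station's corner stop

ROBOT

A 7-joint arm with a two-finger parallel gripper is mounted at the origin on the work surface. World frame = base frame: x ahead of the robot, y to its left, z up, the work surface at z = 0. Lengths are in m, angles in rad, forces in N, time in s.
With the tool pointing down it reaches from about 0.425 to 0.95 m from the base axis. Payload 4.7 kg.
Tool frame: the origin (TCP) lies on the centre line of the jaws, within the pads' length; the fingertips stand robot.nose_length ahead of it and the grasp point (between the pads) lies 8 mm behind it (robot.nose_length is the distance from the TCP to the fingertips, in m); z points along the fingers, x is the direction in which the jaws open and shut, and the axes are right-handed (so a half turn about z gives the same grasp; the last joint's range is limited). The gripper opens to 85 mm and grips with 20 to 120 N. Pads are 22 mm wide; open, the fingers measure 114 mm over their backs; the gripper's body (76 mm by 85 mm) begins 54 mm behind the grasp point. The pads swing forward as they close: fully open they stand 13 mm farther back than shut.
Start: joints at [1.233, 0.469, -0.049, 1.532, 0.024, 1.141, -0.082], TCP at [0.205, -0.643, 0.242] pointing down, gripper open.
Joint ranges: [-2.59, 2.59], [-0.33, 1.99], [-1.39, 1.29], [0.1, 2.45], [-1.04, 4.18], [0.21, 1.99], [-2.66, 2.66]. Speed limits (rad/s): [2.57, 2.57, 3.14, 3.14, 3.14, 3.14, 3.14].

INTERFACE

Orientations are given as [roll, pitch, yaw] about the fixed x, y, z axes, in that order (R = Rz(yaw) Ry(pitch) Rx(roll)).
In Python, from plant import robot gives the robot as it stands. Calls block until the motion is done:
- robot.goto(position, orientation): joint-space move of the TCP to a pose.
- robot.move_straight(position, vel=0.15, attitude=None, contact_N=None): straight line of the TCP; attitude=None keeps the orientation; vel is the mean speed in m/s. With contact_N (N) it stops when the force on the tool has changed by that much, and returns True; else False.
- robot.move_joints(angles): joint-space move.
- robot.grip(opening, strength=None): opening from 0.0 (shut) to 1.0 (fully open); strength is the grip in N (None keeps the last); returns when the fingers have stopped.
- robot.sleep(seconds).
- robot.inverse_kinematics(position, orientation): joint angles nearest the present ones, or None.
- robot.sense(): the state.
- robot.grab_frame(name): name is "side" or "top"; returns a dict with "image" (480x640x3 uint8, red, green, blue), "range_z" (480x640 float32, m along the optical axis (not along the pixel's ray), 0 where there is no reading), "fx", "fy", "cx", "cy" (pixels), "dist_coeffs" ([k1, k2, p1, p2, k3] as OpenCV has them; the pictures are not rectified), "R" (3x3) and "t" (3): a world point X has camera coordinates R X + t. Camera axes: x right, y down, z forward; pixel columns grow to the right and rows downward; lengths in m; the calibration is good to about 2 mm. A picture is of the moment at which its call begins.
A pose or a line that the arm cannot do raises robot.IKError and nothing moves.
- robot.close_job(): hands the job in, once; it reports no verdict.
The state is a dict: "t": time; "joint_pos": joint angles; "joint_velocities": joint speeds; "effort": joint torques, N m; "tcp_pos": TCP position; "tcp_rot": TCP orientation; "wrist_force": force on the tool from outside, world axes, zero at the start; "torque": the same for the moment, N m; "opening": opening from 0.0 (shut) to 1.0 (fully open).
Only numpy, scipy, OpenCV 4.12 (cv2) and the standard library are available. Lean on these libraries where they do the work, as an engineer would, in place of code of your own. Each camera call takes 0.05 s, during which the arm holds its last target. There are 200 camera calls.

TASK

Push the blue-lidded tub along the bench into the corner of the label station's stop, ready for its label: one long side flat against the long dark steel rail and its short end up against the green end stop. Only push it, keep it standing on the bench without lifting or tipping it, leave the yellow-lidded tub and everything else where they are, and finish with the tub at rest and your fingers clear.

Things in the scene. Friction and masses are not known exactly. Their poses are not given: they have to be found in the camera images.
- blue_tub: The tub to push: closed white food tub with a blue lid, a plain block outside, 90 (its x) x 130 (its y) x 58 mm high, about 0.45 kg, standing loose on the bench. Origin: centre of its underside; z up. Its long sides run along its y axis. Starts turned at most 0.3 rad from the world axes, on either the left or the right of two places, the yellow-lidded tub on the other.
- station: Fixed label station with an L-shaped stop, turned up to 0.12 rad. Origin: inner corner of the L, on the bench. Long dark steel rail: inner face is the station's plane x = 0, from y = 0 to 500 mm, 40 mm high, 12 mm thick. Its x points from the robot's side into the rail. The tub belongs at x < 0, y > 0.
- end_stop (a point): Middle of the green end stop's inner face, at bench level (x = -50, y = 0 mm in the station's frame, same axes). That face is the station's plane y = 0, from x = 0 to -100 mm (towards the robot); stop 40 mm high, 12 mm thick.
- home (a point): Point on the bench under the middle of a tub that is fully home: x = -45, y = +65 mm in the station's frame, same axes.
- printer (a point): Centre of the underside of the grey and black label printer, part of the station, beyond the end stop: 200 (x) x 190 (y) x 145 mm high, its near side 90 mm beyond the end stop's inner face.
- yellow_tub: Leave alone: tub like the blue one but with a yellow lid, 90 x 130 x 58 mm, loose. Origin: centre of its underside.
- syrup: Leave alone: black syrup bottle with a pink band, 72 mm diameter, 222 mm high, loose, left of the work. Origin: centre of its underside.
- sauce: Leave alone: red squeeze bottle, 56 mm diameter, 165 mm high, loose, beyond the rail. Origin: centre of its underside.
- shaker: Leave alone: steel shaker, 62 mm diameter, 100 mm high, loose, left of the tubs. Origin: centre of its underside.
- cup: Leave alone: steel mug, 72 mm diameter, 75 mm high, handle at its +y, loose, right of the tubs. Origin: centre of its underside.
- spatula: Leave alone: spatula lying flat along its x axis, about 280 mm long, loose, far left. Origin: under its middle.
- bowl: Leave alone: white bowl, 110 mm diameter, 50 mm high, loose, far right. Origin: centre of its underside.
Not all that is in view belongs to the job. Of the things that look like the blue_tub, take the one that is farthest to the robot's right at the start.

How it is judged:
At the end, for the whole second after the job is handed in: The blue-lidded tub stands at rest in the corner, within 5 mm of touching the rail and of touching the end stop, its long side within 0.05 rad of the rail; every other thing is within 20 mm of where it started (x of blue_tub in the frame of station between -0.05 and -0.04 m and y of blue_tub in the frame of station between 0.06 and 0.07 m and angle between the x axis of blue_tub and the x axis of station, either way round below 0.05 rad and height (world z) of blue_tub below 0.004 m and angle between blue_tub's own z axis and vertical below 0.05 rad and linear speed of blue_tub below 0.01 m/s and distance of each of yellow_tub, syrup, sauce, shaker, cup, spatula, bowl from where it was at the start of the episode below 0.02 m).
It fails at once if the blue-lidded tub is lifted off the bench (height (world z) of blue_tub above 0.012 m).
It fails at once if the blue-lidded tub is tipped (angle between blue_tub's own z axis and vertical above 0.2 rad).
It fails at once if the yellow-lidded tub is moved by more than 20 mm or tipped (distance of yellow_tub from where it was at the start of the episode above 0.02 m or angle between yellow_tub's own z axis and vertical above 0.3 rad).
It fails at once if another bystander is moved by more than 20 mm or knocked over (distance of any of syrup, sauce, shaker, cup, spatula, bowl from where it was at the start of the episode above 0.02 m or angle between any of syrup, sauce, shaker, cup, spatula, bowl's own z axis and vertical above 0.3 rad).
It also fails if it takes over 51 s, if anything falls off the work surface, if the arm or the gripper's body presses on something with over 40 N, if the wrist force passes 120 N, or if a joint passes its speed limit or range.

## Working session

There is one attempt and no reset: what is moved stays moved. The work goes in short steps, each a Python script; the robot and the scene stay as the last script left them, time stands still between calls to the robot, and variables do not carry over. Pictures are saved under pics/ and viewed, about 8 in all and at most 12, crops included, and the job is handed in when it is done.

```bash
mkdir -p pics; ls
python3 - <<'E'
from plant import robot
import cv2,numpy as np
for n in("top","side"):
    f=robot.grab_frame(n); cv2.imwrite(f"pics/{n}0.png",f["image"][:,:,::-1]); np.savez(f"{n}0.npz",**f)
    print(n,f["fx"],f["cx"],f["cy"],f["dist_coeffs"],(-f["R"].T@f["t"]).round(3),f["R"].round(2).tolist())
print(robot.nose_length,robot.sense())
E
```

```text
pics
top 483.04276369504834 315.7796428481718 243.4300914761781 [-0.08266537  0.          0.          0.          0.        ] [0.502 0.034 1.471] [[0.01, -1.0, -0.01], [-1.0, -0.01, -0.05], [0.05, 0.01, -1.0]]
side 530.8986904167092 313.4779940730429 241.32891547691628 [0.01747937 0.         0.         0.         0.        ] [-0.106  1.337  1.017] [[-0.89, -0.46, -0.01], [-0.24, 0.49, -0.84], [0.39, -0.74, -0.55]]
0.011 {'t': 0.1, 'joint_pos': array([ 1.23309835,  0.46937229, -0.04854863,  1.533561  ,  0.02414506,
        1.14100038, -0.08228727]), 'joint_velocities': array([ 0.00046742, -0.00293159,  0.00021565, -0.00185525, -0.0010442 ,
        0.00089387, -0.00049154]), 'effort': array([ 4.59445782e-04, -5.11515999e+01, -4.70806437e-02, -2.38389337e+01,
        1.07883511e-02,  4.38637479e-03, -1.74681560e-05]), 'tcp_pos': array([ 0.20496681, -0.64260606,  0.24136416]), 'tcp_rot': array([ 3.14147031e+00,  1.75046036e-03, -1.26197953e+00]), 'wrist_force': array([-0.08711225, -0.10956019, -0.43010454]), 'torque': array([-0.01114343,  0.00829708,  0.01526699]), 'opening': 1.0016965642879587}
```

View pics/top0.png

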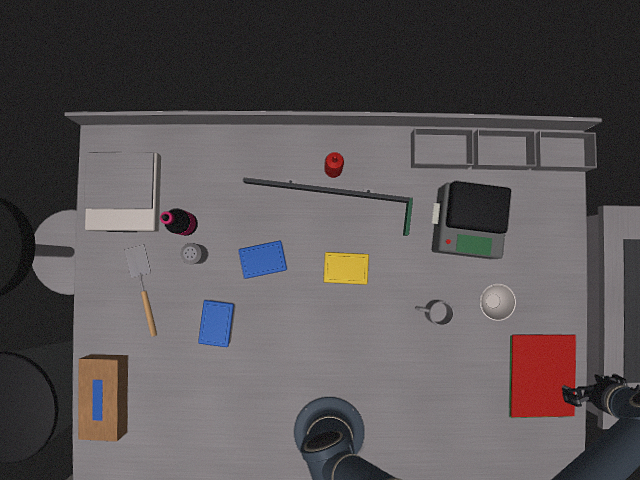

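View pics/side0.png

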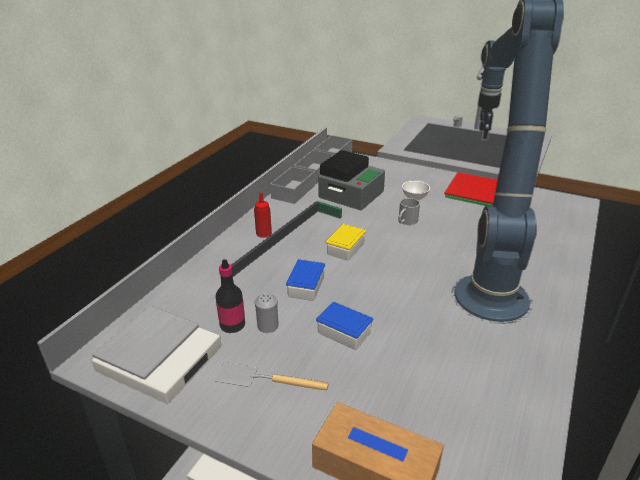

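The top view shows two blue-lidded tubs, at (263,259) and (217,323), and a box with a blue label at (98,400). The yellow tub is at (347,268). The rail runs from (245,181) to (411,200), and the green stop is at (407,217). The robot's right is image right, so the candidate is the tub at (263,259). Next I'll take a close crop and measure in both views.

```bash
cat > h.py <<'E'
import numpy as np,cv2
def K(f): return np.array([[f["fx"],0,f["cx"]],[0,f["fy"],f["cy"]],[0,0,1.]])
def rays(f,uv):
    n=cv2.undistortPoints(np.array(uv,float).reshape(-1,1,2),K(f),np.array(f["dist_coeffs"],float)).reshape(-1,2)
    return np.c_[n,np.ones(len(n))]
def onplane(f,uv,z):
    d=rays(f,uv)@f["R"]; c=-f["R"].T@f["t"]; return c+d*((z-c[2])/d[:,2])[:,None]
def cloud(f,uv):
    uv=np.array(uv); z=f["range_z"][uv[:,1],uv[:,0]]; ok=z>0
    return (rays(f,uv[ok])*z[ok,None]-f["t"])@f["R"]
def blobs(f,name,amin=60):
    h=cv2.cvtColor(np.ascontiguousarray(f["image"]),cv2.COLOR_RGB2HSV)
    lo,hi={"blue":((105,130,60),(125,255,255)),"yellow":((22,130,90),(35,255,255)),"green":((60,60,20),(90,255,140))}[name]
    m=cv2.inRange(h,lo,hi); n,l,s,c=cv2.connectedComponentsWithStats(m)
    return [(c[i],np.argwhere(l==i)[:,::-1]) for i in range(1,n) if s[i,4]>amin]
def box(f,uv,z):
    """rect in world xy of a blob on plane z: centre, (size), yaw of the short axis wrt world x (mod pi)"""
    P=onplane(f,uv,z)[:,:2]*1000
    (c,s,a)=cv2.minAreaRect(P.astype(np.float32)); a=np.radians(a)
    if s[0]>s[1]: a+=np.pi/2; s=s[::-1]
    return np.array(c)/1000,np.array(s),(a+np.pi/2)%np.pi-np.pi/2
E
python3 - <<'E'
from h import *
for n in("top","side"):
    f=dict(np.load(n+"0.npz"))
    for k in("blue","yellow","green"):
        for c,uv in blobs(f,k):
            P=cloud(f,uv); z=np.median(P[:,2]); print(n,k,c.round(),len(uv),"z",z.round(4),*box(f,uv,z))
f=dict(np.load("top0.npz"))
cv2.imwrite("pics/crop0.png",cv2.resize(f["image"][160:310,220:420,::-1],None,fx=4,fy=4,interpolation=cv2.INTER_CUBIC))
E
```

```text
top blue [262. 259.] 1305 z 0.0584 [0.51835712 0.20200925] [ 88.23266602 127.43070984] 0.21773146203036298
top blue [216. 323.] 1318 z 0.0582 [0.3291264  0.33678928] [ 89.02077484 128.30741882] 1.4602821989334966
top blue [ 97. 400.] 360 z 0.0824 [0.10059956 0.68032526] [ 24.49781418 115.63065338] -1.5657369989975862
top yellow [346. 268.] 1332 z 0.0581 [ 0.49581546 -0.04257821] [ 88.86952209 127.67617035] -0.04086873693030135
top green [408. 217.] 190 z 0.0387 [ 0.65201154 -0.22668521] [ 16.73906708 109.97116852] 1.4682590321885565
top green [474. 244.] 605 z 0.1039 [ 0.5665863  -0.40470648] [50.060215   99.63510132] -0.11207021288633268
top green [510. 372.] 81 z 0.0073 [ 0.18436766 -0.55021619] [  3.46052027 216.82432556] 1.5660606937445176
side blue [305. 274.] 762 z 0.0572 [0.51599176 0.20838934] [ 87.28885651 131.57316589] 0.21710976371864077
side blue [345. 319.] 1088 z 0.0572 [0.32634174 0.34310263] [ 91.53539276 127.90736389] 1.4583387571280113
side blue [378. 444.] 714 z 0.0819 [0.10047764 0.68106543] [ 28.44743919 118.15491486] -1.570191255945045
side yellow [345. 236.] 600 z 0.0567 [ 0.49459872 -0.03641776] [ 91.4666214  133.95219421] -0.04162893626346431
side green [368. 175.] 163 z 0.103 [ 0.56832458 -0.40438095] [ 51.99552917 104.35070038] -0.10868267197975179
side green [469. 201.] 102 z 0.0085 [ 0.2030164  -0.54783923] [ 17.99682617 185.824646  ] 1.5614845840434346
side green [329. 209.] 228 z 0.0267 [ 0.64974902 -0.22242053] [ 61.57362747 136.52755737] 1.4711112777160316
```

View pics/crop0.png

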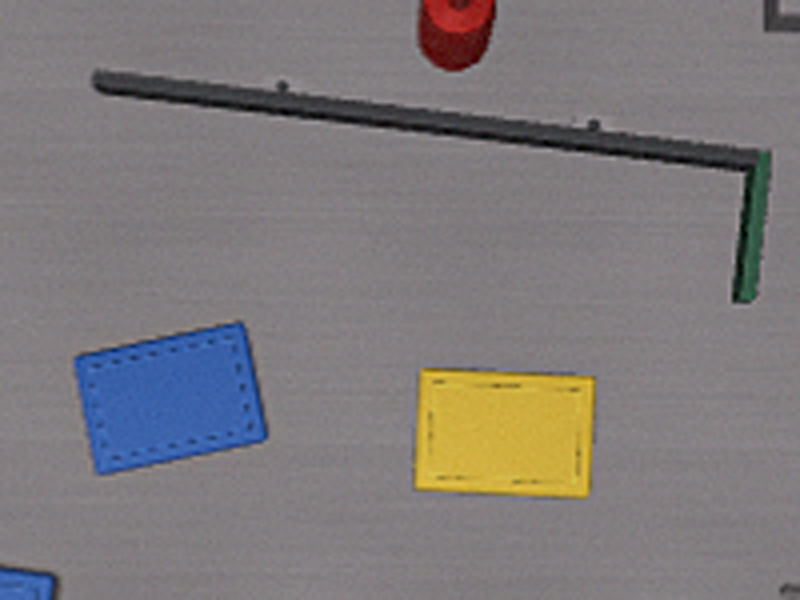

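The crop confirms a loose tub with a blue lid, corners at crop (80,357), (243,323), (267,438) and (98,472). It is the right-hand of the two. The rail and stop are clear, with no clutter between them and the tub. Next I'll fit the station frame and check that the planned poses are reachable.

Run:
```python
from h import *
from plant import robot
f=dict(np.load("top0.npz"))
v,u=np.mgrid[150:260,225:425]; P=cloud(f,np.c_[u.ravel(),v.ravel()])
m=(P[:,2]>.034)&(P[:,2]<.046); P=P[m]
a=-.104; 
for _ in range(3):
    R=np.array([[np.cos(a),-np.sin(a)],[np.sin(a),np.cos(a)]]); Q=P[:,:2]@R
    r=Q[:,0]>np.median(Q[:,0])-.02; r&=Q[:,0]<np.median(Q[:,0])+.02; r&=Q[:,1]>Q[:,1].min()+.03
    l=np.polyfit(Q[r,1],Q[r,0],1); a-=np.arctan(l[0])
xr=np.median(Q[r,0]); s=Q[:,0]<xr-.03; s&=Q[:,0]>xr-.11; 
print("yaw",a,"rail centre x",xr,np.percentile(Q[r,0],[2,98]),"stop y",np.median(Q[s,1]),np.percentile(Q[s,1],[2,98]),"rail y range",Q[:,1].min(),Q[:,1].max(),"z",np.median(P[:,2]))
o=R@np.array([xr-.006,np.median(Q[s,1])+.006]); print("corner",o)
np.save("st.npy",[*o,a])
def S(x,y): return o+R@[x,y]
c=np.array([.5184,.202]);t=.2177
print("tub in station",R.T@(c-o),"home",S(-.045,.065))
n=np.array([np.cos(t),np.sin(t)])
J=robot.sense()["joint_pos"]
for nm,p,y in[("start",c-.075*n,t),("rail",S(-.105,.43),a),("end0",S(-.045,.53),a+np.pi/2),("end1",S(-.045,.141),a+np.pi/2),("seat",S(-.101,.065),a)]:
    for k in(-1,1):
        for z in(.02,.2):
            try: q=robot.inverse_kinematics([*p,z],[np.pi,0,y+k*np.pi/2])
            except Exception as e: q=None
            print(nm,p.round(3),k,z,None if q is None else np.round(q,2))
```

```text
yaw -0.11150516709728134 rail centre x 0.7229703790381776 [0.7169681  0.72919951] stop y -0.15554673127715013 [-0.16125414 -0.14932337] rail y range -0.1818327902151877 0.3490866243773008 z 0.040370107663064175
corner [ 0.69587707 -0.22839844]
tub in station [-0.22426721  0.40797689] home [ 0.65838937 -0.15879476]
start [0.445 0.186] -1 0.02 [-0.05  0.55 -0.55  2.14  0.52  0.58 -2.32]
start [0.445 0.186] -1 0.2 [ 0.34  0.36 -0.99  1.99  0.36  0.99 -2.18]
start [0.445 0.186] 1 0.02 [ 0.25  0.71 -0.95  2.12  0.87  0.77  0.51]
start [0.445 0.186] 1 0.2 [ 0.47  0.45 -1.2   1.98  0.49  1.04  0.83]
rail [0.639 0.211] -1 0.02 [-0.12  0.74 -0.39  1.68  0.36  0.79 -2.35]
rail [0.639 0.211] -1 0.2 [ 0.07  0.59 -0.68  1.56  0.4   1.14 -2.38]
rail [0.639 0.211] 1 0.02 [ 0.04  0.8  -0.63  1.67  0.59  0.87  0.62]
rail [0.639 0.211] 1 0.2 [ 0.3   0.78 -1.15  1.54  0.73  1.3   0.52]
end0 [0.71  0.303] -1 0.02 [-0.04  0.97 -0.75  1.39  0.7   1.06 -1.03]
end0 [0.71  0.303] -1 0.2 [ 0.07  0.89 -1.05  1.26  0.75  1.39 -1.04]
end0 [0.71  0.303] 1 0.02 [ 0.13  1.18 -1.19  1.38  1.09  1.3   1.92]
end0 [0.71  0.303] 1 0.2 [ 0.11  0.95 -1.19  1.26  0.86  1.46  2.05]
end1 [ 0.667 -0.083] -1 0.02 [ 0.44  0.78 -0.56  1.68  0.53  0.84 -0.47]
end1 [ 0.667 -0.083] -1 0.2 [ 0.5   0.58 -0.65  1.56  0.38  1.13 -0.35]
end1 [ 0.667 -0.083] 1 0.02 [ 0.76  1.08 -1.19  1.66  1.08  1.19  2.32]
end1 [ 0.667 -0.083] 1 0.2 [-0.61  0.74  1.11  1.63 -0.7   1.22 -2.6 ]
seat [ 0.603 -0.153] -1 0.02 [ 0.3   0.65 -0.16  1.83  0.15  0.68 -1.63]
seat [ 0.603 -0.153] -1 0.2 [ 0.37  0.43 -0.26  1.7   0.13  1.02 -1.61]
seat [ 0.603 -0.153] 1 0.02 [ 0.64  0.75 -0.66  1.8   0.61  0.81  1.13]
seat [ 0.603 -0.153] 1 0.2 [ 0.71  0.53 -0.75  1.68  0.4   1.09  1.3 ]
```

Run:
```python
from h import *
from plant import robot
ox,oy,a=np.load("st.npy"); c=np.array([.5184,.202]); t=.2177
n=lambda h:np.array([np.cos(h),np.sin(h)]); at=lambda h:[np.pi,0,h+np.pi/2]
Z=.020; p=c-.08*n(t)
robot.goto([*p,.22],at(t)); print(robot.sense()["t"])
robot.move_straight([*p,Z],vel=.15)
s=robot.sense(); print(s["t"],s["tcp_pos"],s["opening"],s["wrist_force"])
robot.move_straight([*(c-.056*n(t)),Z],vel=.05)
steps=[(.03,6)]*0; h=t; N=5
for i in range(N):                       # arc of 120 mm turning to the rail's angle
    h2=t+(a-t)*(i+1)/N; c=c+.024*n((h+h2)/2); h=h2
    robot.move_straight([*(c-.056*n(h)),Z],vel=.07,attitude=at(h))
    print(robot.sense()["t"],robot.sense()["wrist_force"].round(1))
f=robot.grab_frame("top"); np.savez("top1.npz",**f); cv2.imwrite("pics/top1.png",f["image"][100:340,120:440,::-1].repeat(2,0).repeat(2,1))
R=np.array([n(a),n(a+np.pi/2)])
print("expected",R@(c-[ox,oy]),h)
for q,uv in blobs(f,"blue"):
    b=box(f,uv,.058); print(q.round(),b,R@(b[0]-[ox,oy]))
```

```text
3.1167
4.6 [0.44076134 0.18501257 0.02060587] 0.9997003783532735 [ 0.73257402 -0.21307495  0.19005921]
5.7333 [-0.3 -1.4 -0. ]
6.2333 [ 0.5  0.1 -0.1]
6.7333 [-0.8 -0.1 -0.6]
7.2333 [-0.4  0.3  0.1]
7.7333 [-0.6  0.4  0.4]
expected [-0.10640167  0.42755502] -0.11150516709728131
[267. 214.] (array([0.64151727, 0.20900636]), array([ 84.45648193, 127.65249634]), np.float64(-0.1152336487871839)) [-0.1026941   0.42863956]
[216. 323.] (array([0.32909628, 0.33695963]), array([ 88.8931427 , 128.51049805]), np.float64(1.4549231198719306)) [-0.42741278  0.52103379]
[ 97. 400.] (array([0.09354623, 0.69168329]), array([ 24.92803383, 117.66137695]), np.float64(-1.5657365870398552)) [-0.70097161  0.84734387]
```

View pics/top1.png

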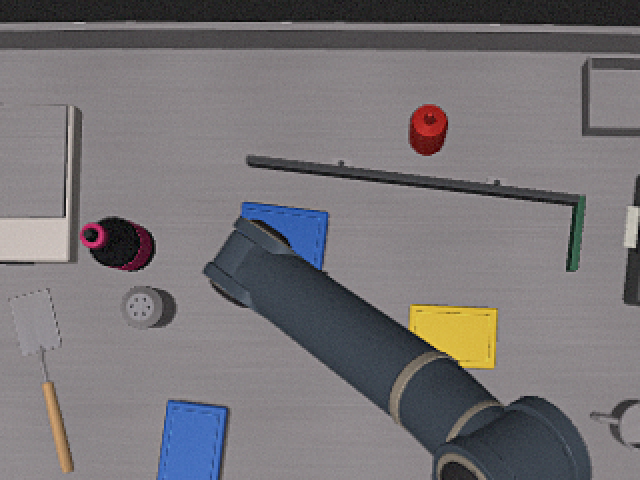

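The tub turned with the pusher and now sits about 60 mm off the rail at the rail's angle. The yellow tub and the bottles look undisturbed. Next I'll push to the rail, then move round to the left end.

Run:
```python
from h import *
from plant import robot
ox,oy,a=np.load("st.npy"); n=lambda h:np.array([np.cos(h),np.sin(h)])
R=np.array([n(a),n(a+np.pi/2)]); S=lambda x,y,z=.02:[*(R.T@[x,y]+[ox,oy]),z]
T=lambda:(R@(robot.sense()["tcp_pos"][:2]-[ox,oy])).round(4)
y=T()[1]
robot.move_straight(S(-.116,y),vel=.07)
print(robot.move_straight(S(-.085,y),vel=.03,contact_N=10),T(),robot.sense()["wrist_force"].round(1),robot.sense()["t"])
robot.move_straight(S(-.14,y),vel=.12)
robot.move_straight(S(-.14,y,.2),vel=.2)
robot.grip(.5)
at=[np.pi,0,a]   # jaws across the rail
robot.goto(S(-.047,.54,.2),at)
print(robot.sense()["t"],T(),robot.sense()["opening"])
f=robot.grab_frame("top"); np.savez("top2.npz",**f); cv2.imwrite("pics/top2.png",f["image"][100:340,120:440,::-1].repeat(2,0).repeat(2,1))
g=robot.grab_frame("side"); cv2.imwrite("pics/side2.png",g["image"][:,:,::-1])
for q,uv in blobs(f,"blue")[:3]:
    b=box(f,uv,.058); print(q.round(),b,R@(b[0]-[ox,oy]))
```

```text
True [-0.1007  0.4276] [0.8 0.3 0.5] 9.2417
12.5417 [-0.047   0.5395] 0.5016397959610583
[263. 198.] (array([0.69867712, 0.20273283]), array([ 89.67869568, 127.49674225]), np.float64(-0.1082853283451124)) [-0.04519115  0.42876541]
[216. 323.] (array([0.32908154, 0.33679077]), array([ 89.20343781, 128.45796204]), np.float64(1.456476541735774)) [-0.42740864  0.52086434]
[ 97. 400.] (array([0.09354623, 0.69168329]), array([ 24.92803383, 117.66137695]), np.float64(-1.5657365870398552)) [-0.70097161  0.84734387]
```

View pics/side2.png

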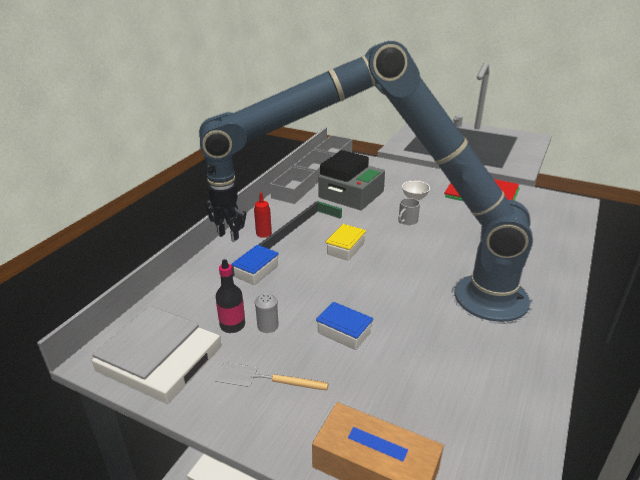

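The tub is flat on the rail: station x is -45 mm and it is within 0.003 rad of the rail. The side view shows the gripper above the rail's left end near (227,215), clear of the syrup bottle at (230,300). Now the push along the rail.

Run:
```python
from h import *
from plant import robot
ox,oy,a=np.load("st.npy"); n=lambda h:np.array([np.cos(h),np.sin(h)])
R=np.array([n(a),n(a+np.pi/2)]); S=lambda x,y,z=.02:[*(R.T@[x,y]+[ox,oy]),z]
T=lambda:(R@(robot.sense()["tcp_pos"][:2]-[ox,oy])).round(4)
at=[np.pi,0,a]; st=lambda:(robot.sense()["t"],T(),robot.sense()["wrist_force"].round(1))
robot.move_straight(S(-.047,.54),vel=.15)
robot.move_straight(S(-.047,.506),vel=.05)
for y in(.4,.28,.155):
    print(robot.move_straight(S(-.047,y),vel=.08,contact_N=25),*st())
print(robot.move_straight(S(-.047,.128),vel=.025,contact_N=10),*st())
y=T()[1]
robot.move_straight(S(-.047,y+.03),vel=.1)
robot.move_straight(S(-.047,y+.03,.2),vel=.2)
print(*st())
for nm in("top","side"):
    f=robot.grab_frame(nm); np.savez(nm+"3.npz",**f)
    for q,uv in blobs(f,"blue")[:3]:
        b=box(f,uv,.058); print(nm,q.round(),b,R@(b[0]-[ox,oy]))
    for q,uv in blobs(f,"yellow"): print(nm,"yel",q,box(f,uv,.058))
    cv2.imwrite(f"pics/{nm}3.png",f["image"][:,:,::-1])
```

```text
False 16.3 [-0.0466  0.3997] [ 1.8  0.  -0.5]
False 17.95 [-0.0471  0.2799] [ 0.   0.2 -0.2]
False 19.6583 [-0.0469  0.1551] [0.2 0.3 0.1]
True 20.3167 [-0.0473  0.1434] [-0.2  0.3 -0.1]
21.8 [-0.0479  0.1729] [-0.7 -0.4  0.6]
top [400. 213.] (array([ 0.65420471, -0.19921548]), array([50.26608658, 91.38864899]), np.float64(-1.5701402265016222)) [-0.04466088  0.02436466]
top [216. 323.] (array([0.32909808, 0.33683252]), array([ 89.04553223, 128.32762146]), np.float64(1.4602913868392577)) [-0.42739685  0.52090767]
top [ 97. 400.] (array([0.09354623, 0.69168329]), array([ 24.92803383, 117.66137695]), np.float64(-1.5657365870398552)) [-0.70097161  0.84734387]
top yel [344.30992736 268.29943503] (array([ 0.49581509, -0.04258192]), array([ 88.87380981, 127.68241882]), np.float64(-0.04086887008835571))
side [318. 210.] (array([ 0.65589545, -0.14924715]), array([ 90.44589233, 133.68855286]), np.float64(-0.10605373250968064)) [-0.04854083  0.07421082]
side [345. 319.] (array([0.32600256, 0.34388257]), array([ 91.46355438, 127.80702209]), np.float64(1.4583388902860661)) [-0.43125763  0.52756948]
side [378. 444.] (array([0.10600914, 0.66434259]), array([ 28.96537209, 121.70175934]), np.float64(-1.5671286257629031)) [-0.68554378  0.82155976]
side yel [345.39 236.25] (array([ 0.49379199, -0.03457233]), array([ 91.34374237, 133.77215576]), np.float64(-0.04162893626346431))
```

View pics/top3.png

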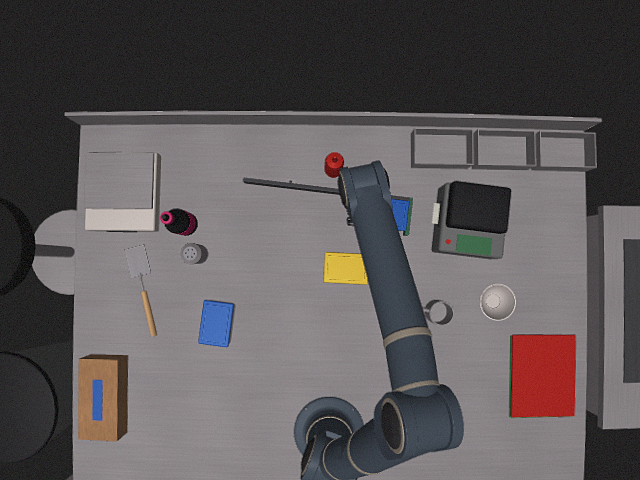

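The arm hides half of the tub, so I'll swing it clear to check.

Run:
```python
from h import *
from plant import robot
ox,oy,a=np.load("st.npy"); n=lambda h:np.array([np.cos(h),np.sin(h)])
R=np.array([n(a),n(a+np.pi/2)])
robot.goto([.56,.17,.25],[np.pi,0,a])
f=robot.grab_frame("top"); np.savez("top4.npz",**f); print(robot.sense()["t"])
for q,uv in blobs(f,"blue")[:3]:
    b=box(f,uv,.058); print(q.round(),b,R@(b[0]-[ox,oy]))
cv2.imwrite("pics/crop4.png",cv2.resize(f["image"][160:260,330:430,::-1],None,fx=6,fy=6,interpolation=cv2.INTER_CUBIC))
```

```text
22.9333
[386. 213.] (array([ 0.65813806, -0.15818779]), array([ 89.55682373, 128.79551697]), np.float64(-0.10822008089840551)) [-0.04531728  0.06557524]
[216. 323.] (array([0.32908371, 0.33688791]), array([ 89.06406403, 128.55718994]), np.float64(1.4535338818892907)) [-0.42741729  0.52096112]
[ 97. 400.] (array([0.09354623, 0.69168329]), array([ 24.92803383, 117.66137695]), np.float64(-1.5657365870398552)) [-0.70097161  0.84734387]
```

View pics/crop4.png

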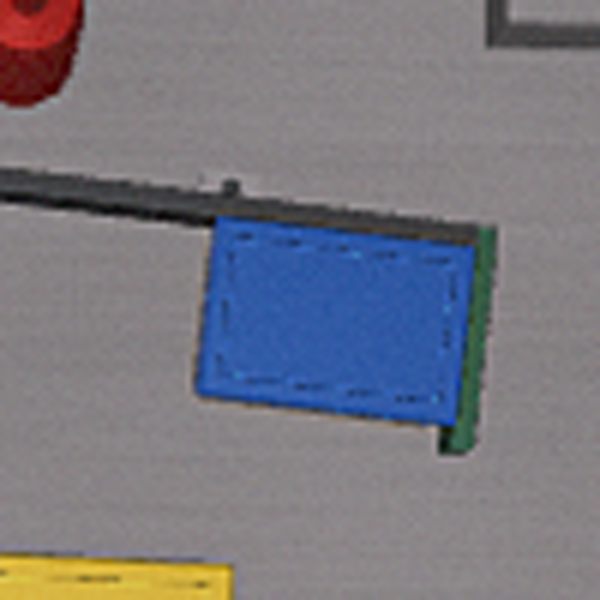

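The crop shows the tub in the corner. Its upper long side lies on the rail from (215,215) to (475,243), and its right end is against the green stop from (475,243) to (458,425). The measured station position is (-45.3, 65.6) mm, within 0.004 rad of the rail, so I'm handing in.

```bash
python3 -c "
from plant import robot
robot.close_job(); print(robot.sense()['t'])"
```

```text
the job is handed in; nothing more can be done
the job is handed in; nothing more can be done
```

The blue-lidded tub is in the corner of the stop, flat against the rail and up against the green end stop, and the job is handed in. I took the right-hand of the two blue-lidded tubs. I pushed it with open fingers along an arc to the rail's angle and onto the rail. Then, with half-closed fingers, I pushed its end along the rail until contact at the stop.

- **Tub position:** the last top view puts it at station x = -45.3 mm and y = 65.6 mm, within 0.004 rad of the rail. The target is -45 and 65 mm.
- **Disagreement:** the side view read y at about 74 mm. It had already read 6 mm too far in y for both tubs at the start, so I relied on the top view and the contact stop, which implied about 68 mm.
- **Other things:** the yellow tub's measured position did not change, and the other bystanders looked unmoved by eye in the top view.
- **Time and arm:** about 23 s of the 51 s had been used at the last check, and the arm was clear of the tub.

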